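# Hang the dial gauge on the hook stand, dial outward

## Robot

A 6-joint arm with a two-finger parallel gripper is mounted at the origin on the work surface; the furniture and walls round the work are solid. World frame = base frame: x ahead of the robot, y to its left, z up, the work surface at z = 0. Lengths are in mm, angles in rad, forces in N, time in s.
With the tool pointing down it reaches from about 350 to 975 mm from the base axis. Payload 7.1 kg.
Tool frame: the origin (TCP) lies between the finger pads; the fingertips stand 19 mm ahead of it and the grasp point (between the pads) is the TCP (ctrl.tcp_to_tips is the distance from the TCP to the fingertips, in mm); z points along the fingers, y is the line along which they close (so a half turn about z gives the same grasp; the last joint's range is limited). The gripper opens to 88 mm and grips with 3 to 60 N. Pads are 20 mm wide; open, the fingers measure 115 mm over their backs; the gripper's body (75 mm by 178 mm) begins 61 mm behind the grasp point.
Start: joints at [-1.289, 0.423, 1.63, -0, 1.089, -0.019], TCP at [185.196, -596.915, 241.675] pointing down, gripper open.
Joint ranges: [-3, 3], [-0.9, 2.11], [0.09, 2.58], [-1.31, 4.45], [0.11, 2.69], [-2.54, 2.54]. Speed limits (rad/s): [2.39, 2.39, 3.01, 3.14, 3.14, 3.14].

## Interface

Orientations are given as a rotation vector (axis times angle).
In Python, from workcell import status, optics, ctrl gives the robot as it stands. The module is installed in compiled form; this text tells all that it offers.
- The arm moves only by the shell command python3 -m inch 'ROWS'. ROWS is JSON, a list that holds one entry, the list of rows, each a list of 7 numbers: the shift along the tool's x, y, z in mm, then the turn, a rotation vector about the tool's x, y, z in rad, then the opening in per cent of the stroke, from 0 (shut) to 100 (fully open). A call has 1 to 20 rows; each row is the pose to reach, as a shift and turn from the pose commanded when the call began, along the tool's axes at that moment; what a row does not reach only later rows make up. A row lasts 1/10 s, in which the tool goes at most 50 mm and 8.59 degrees, less where a joint would pass 70% of its speed; a pose out of reach is approached as far as the arm can. A call with a gripper value outside its range is refused whole. The fingers move at their own pace and stop on an object; the grip force is fixed at half the most. Time passes only in rows, so rows that repeat a pose let the fingers close. It gives the time, the measured TCP pose, the force, the opening and the grip force at its end, in the units of the state.
- status.get_obs(): the state, without advancing time (a new reading comes with each control period).
- optics.get_image(name): name is "side" or "top" or "wrist"; returns a dict with "frame" (400x640x3 uint8, red, green, blue), "fx", "fy", "cx", "cy" (pixels), "rvec" (rotation vector, rad) and "tvec" (3), from world to camera coordinates, as OpenCV has them; the wrist camera has in their place "hand_eye" (4x4, takes a point from camera to tool coordinates, whose origin is the TCP and whose axes are the flange's). Camera axes: x right, y down, z forward; pixel columns grow to the right and rows downward; lengths in mm; the calibration is good to about 2 mm. A picture is of the moment at which its call begins: read the wrist's pose just before it. There is no depth.
- ctrl.close_job(): hands the job in; it is judged then, once.
The state is a dict: "t": time; "qpos": joint angles; "qvel": joint speeds; "joint_torque": joint torques, N m; "ee_pos": TCP position; "orientation": TCP orientation; "ft_force": force on the tool from outside, world axes, zero at the start; "moment": the same for the moment, N m; "width": finger opening in mm; "grasp_force": force on a finger pad.
Only numpy, scipy, OpenCV 4.12 (cv2) and the standard library are available. Lean on these libraries where they do the work, as an engineer would, in place of code of your own. Each camera call takes 0.05 s, during which the arm holds its last target. There are 200 camera calls.

## Task

Take the gauge with the round dial out of its holder and hang it by its wire loop on the hook of the stand, with the dial facing outward, the way the hook points, so it can be read. Leave the other gauge, with the upright column scale, standing in its holder.

Things in the scene. Friction and masses are not known exactly. Their poses are not given: they have to be found in the camera images.
- dial_center (a point): Gauge with a round white dial (loose, about 0.14 kg), upright in a low holder. Point: centre of its grey metal case, 16 mm thick (own x), 56 wide (own y), 84 high (own z, up). The dial, in a dark 51 mm bezel 3 mm proud, is on the face to its own -x; the back is plain. Grip it across the 56 mm width from above, up to its top. The dial may start facing the robot, sideways or partly away.
- dial_eye (a point): Highest point of the opening of the dial gauge's wire loop, just under the wire, 62 mm above dial_center; axes of the gauge. The arched loop (4 mm wire) stands on the case top at mid-thickness, in the plane of the case; opening 20 mm high in the middle, 30 mm wide at the case top; outside top 66 mm above dial_center. Once hung, the hook's bar is right under this point.
- dial_holder: Fixed grey holder of the dial gauge, 70 x 80 mm; origin at its underside, on the table, turned as the gauge is. The gauge's foot stands loosely (2 mm play all round) in its slot, 16 mm deep; slot floor 8 mm and rim 24 mm above the table. Lift the gauge straight up out of it.
- hook_tip (a point): Centre of the 8 mm ball end of the hook on the fixed stand, 194 mm above the table; axes of the stand: the hook points to -x (outward, roughly to the robot), z up. The hook is a straight round steel bar 5 mm thick, free for 72 mm from the ball back to hook_root; it rises 10 mm from root to ball.
- hook_root (a point): Where the centre line of the hook's bar leaves the post, 184 mm above the table, 72 mm behind hook_tip; axes of the stand. The post, 16 mm in diameter, ends as high as the ball. A base plate 110 x 90 x 10 mm lies under the hook.
- column_center (a point): The other gauge, a bystander: same grey metal and wire loop, but a case 42 mm wide, 16 thick and 84 high with an upright column scale in place of a dial; point: centre of its case. It stands in a holder of its own and stays there. The two gauges may have changed places.
Not all that is in view belongs to the job. What is shaped like the part that bears dial_center but blue is not meant.

How it is judged:
By the outcome, as a careful person would: the job done as asked, in the order asked, and still so for the second after the job is handed in, with the robot touching nothing.
It also fails if it takes over 51 s, if anything falls off the work surface, if the arm or the gripper's body presses on something with over 40 N, if the wrist force passes 120 N, or if a joint passes its speed limit or range.

## Working session

There is one attempt and no reset: what is moved stays moved. The work goes in short steps, Python scripts to look and compute and a shell command to move; the robot and the scene stay as the last step left them, time stands still between calls to the robot, and variables do not carry over. Pictures are saved under pics/ and viewed, at most 10 in all, crops included, and the job is handed in when it is done.

```bash
mkdir -p pics; cat > h.py <<'E'
import numpy as np,cv2,pickle
from workcell import status,optics,ctrl
from scipy.spatial.transform import Rotation as R
def grab(n,tag):
    o=status.get_obs(); d=optics.get_image(n); cv2.imwrite(f'pics/{tag}.png',d['frame'][:,:,::-1])
    if n=='wrist':
        T=np.eye(4);T[:3,:3]=R.from_rotvec(o['orientation']).as_matrix();T[:3,3]=o['ee_pos']
        W=np.linalg.inv(T@np.array(d['hand_eye']))
        Rm,t=W[:3,:3],W[:3,3]
    else: Rm=R.from_rotvec(d['rvec']).as_matrix();t=np.array(d['tvec']).ravel()
    c=dict(fx=d['fx'],fy=d['fy'],cx=d['cx'],cy=d['cy'],R=Rm,t=t,f=d['frame']); pickle.dump(c,open(f'{tag}.pkl','wb')); return c
def load(tag): return pickle.load(open(f'{tag}.pkl','rb'))
def ray(c,u,v):
    d=c['R'].T@np.array([(u-c['cx'])/c['fx'],(v-c['cy'])/c['fy'],1]); return -c['R'].T@c['t'],d/np.linalg.norm(d)
def atz(c,u,v,z):
    o,d=ray(c,u,v); return o+d*(z-o[2])/d[2]
def proj(c,P):
    q=c['R']@np.array(P,float)+c['t']; return np.array([c['fx']*q[0]/q[2]+c['cx'],c['fy']*q[1]/q[2]+c['cy']])
def tri(obs):
    A=np.zeros((3,3));b=np.zeros(3)
    for c,u,v in obs:
        o,d=ray(c,u,v);M=np.eye(3)-np.outer(d,d);A+=M;b+=M@o
    p=np.linalg.solve(A,b); return p,[np.round(proj(c,p)-[u,v],1) for c,u,v in obs]
def crop(tag,out,x0,y0,x1,y1,s):
    f=load(tag)['f'][y0:y1,x0:x1,::-1]; cv2.imwrite(f'pics/{out}.png',cv2.resize(f,None,fx=s,fy=s,interpolation=cv2.INTER_CUBIC))
E
python3 -c "
from h import *
for n in ['side','top']:
    c=grab(n,n+'0');print(n,-c['R'].T@c['t'],c['fx'],c['R'][2])
o=status.get_obs();print(o['t'],o['ee_pos'],o['orientation'],o['width'])
a=load('side0')['f'];b=load('top0')['f']
cv2.imwrite('pics/both.png',cv2.resize(np.vstack([a,b]),None,fx=.75,fy=.75)[:,:,::-1])"
```

```text
side [195.41712276 634.94252663 669.80235135] 392.8804760241864 [ 0.28906824 -0.73234056 -0.61653618]
top [389.36612114  11.75453739 977.51654769] 376.05603622545493 [ 0.08054508  0.01671528 -0.9966108 ]
0.1 [ 185.07036985 -596.48474701  241.01143074] [-3.10482256e+00 -4.70552886e-01  2.89214926e-04] 87.86506125288281
```

View pics/both.png

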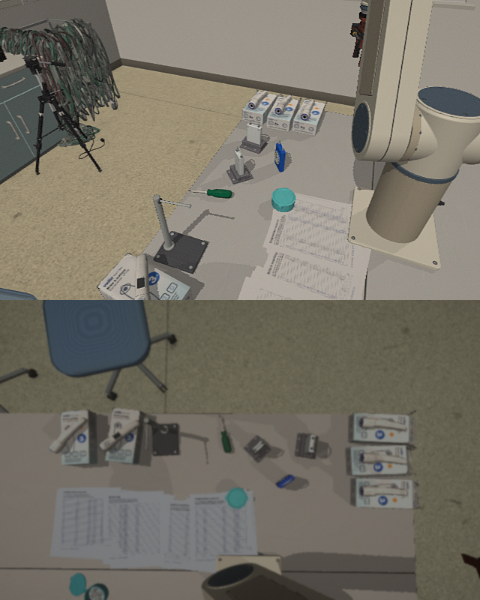

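The side view has two grey gauges at about (339,177) and (320,217), a blue decoy at (373,207), and the stand at (235,315). In the top view the gauges are at (343,196) and (409,193), the blue decoy at (380,241), and the stand at (220,185). Close crops next.

```bash
python3 -c "
from h import *
f=load('side0')['f'];g=load('top0')['f']
z=lambda a,x0,y0,w,h,s:cv2.resize(a[y0:y0+h,x0:x0+w],(int(w*s),int(h*s)),interpolation=cv2.INTER_CUBIC)
A=z(f,290,145,100,100,3.9);B=z(f,190,245,100,100,3.9)
C=z(g,310,160,130,65,6)
cv2.imwrite('pics/c1.png',np.vstack([np.hstack([A,B])])[:,:,::-1])
D=z(g,190,160,100,65,6)
cv2.imwrite('pics/c2.png',np.vstack([np.hstack([C])])[:,:,::-1])
cv2.imwrite('pics/c3.png',D[:,:,::-1])"
```

```text
(no output)
```

View pics/c1.png

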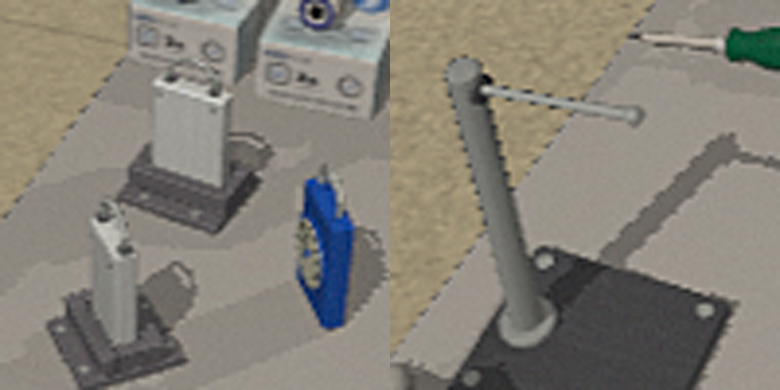

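View pics/c2.png

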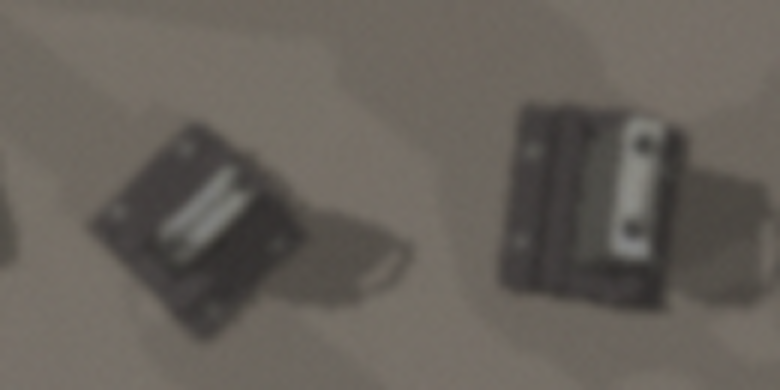

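View pics/c3.png

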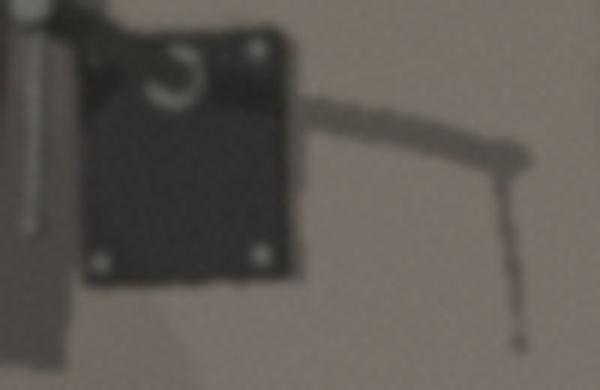

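The gauge on the right in the top view (409,193) is about 54 mm wide, so it's the dial gauge. It shows its plain back to +y, so the dial faces -y. The one on the left (343,196) is about 40 mm wide, so it's the column gauge. The blue one is the decoy. The hook ball is at side (252,274.5) and top about (195,198). I'll locate these and take a wrist view.

```bash
python3 -c "
from h import *
s=load('side0');t=load('top0')
cr=[(622,120),(664,120),(650,258),(612,258)]
P=[atz(t,310+u/6,160+v/6,92) for u,v in cr];print(np.round(P,1),np.mean(P,0))
S=lambda u,v:(s,290+u/3.9,145+v/3.9)
print('side top corners',[np.round(atz(*S(u,v),92),1) for u,v in [(155,78),(168,66),(235,85),(228,100)]])
S2=lambda u,v:(s,190+(u-390)/3.9,245+v/3.9); T2=lambda u,v:(t,190+u/6,160+v/6)
print('tip z194',atz(*S2(632,115),194),atz(*T2(30,230),194),tri([S2(632,115),T2(30,230)]))
print('root184',atz(*S2(487,92),184),'postbase',atz(*S2(528,330),10),'posttop',atz(*S2(465,68),194),atz(*T2(30,10),194))
print('plate',[np.round(atz(*T2(u,v),10),1) for u,v in [(85,35),(290,35),(290,280),(88,283)]])
c=grab('wrist','w0');print(-c['R'].T@c['t'],c['R'][2],c['fx'])
"
```

```text
[[ 503.8 -193.    92. ]
 [ 503.9 -209.5   92. ]
 [ 449.4 -203.2   92. ]
 [ 449.3 -188.4   92. ]] [ 476.58615816 -198.517564     92.        ]
side top corners [array([ 503.1, -192.9,   92. ]), array([ 500.1, -210.4,   92. ]), array([ 449.3, -204.8,   92. ]), array([ 447.9, -185.8,   92. ])]
tip z194 [451.26090447 291.58255725 194.        ] [449.72063633 288.86810844 194.        ] (array([450.96751546, 290.03990238, 192.26163087]), [array([0.8, 0.1]), array([-0.2, -0.5])])
root184 [519.37089523 295.67037826 184.        ] postbase [529.15601722 297.6842596   10.        ] posttop [528.75277057 294.78293194 194.        ] [527.62727682 291.49413016 194.        ]
plate [array([549.2, 332.7,  10. ]), array([549.5, 243.1,  10. ]), array([442.9, 240.5,  10. ]), array([441.1, 328. ,  10. ])]
[ 259.66726624 -572.38404108  383.60549453] [-0.27311785 -0.08417998 -0.95829034] 302.6250994069903
```

View pics/w0.png

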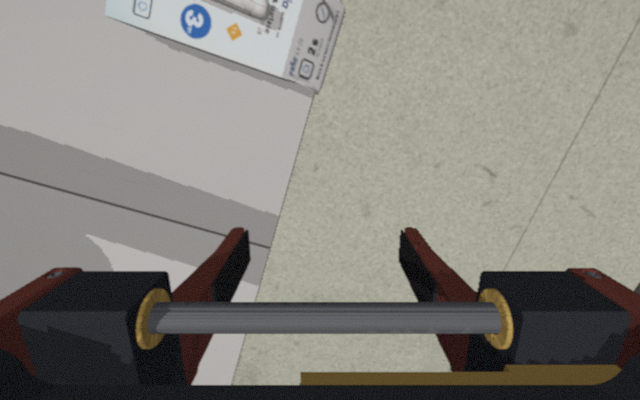

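The two cameras agree to about 2 mm. The dial gauge is at (476.5,-198), with its own x axis at yaw about 84°. The hook tip is at (450.5,290) and the stand yaw is about 2.5°. The wrist view shows only a product box and the table edge. I'll go above the gauge.

```bash
python3 -m inch '[[[396,-295,31,0,0,-1.16,100],[396,-295,31,0,0,-1.16,100],[396,-295,31,0,0,-1.16,100],[396,-295,31,0,0,-1.16,100],[396,-295,31,0,0,-1.16,100],[396,-295,31,0,0,-1.16,100],[396,-295,31,0,0,-1.16,100],[396,-295,31,0,0,-1.16,100],[396,-295,31,0,0,-1.16,100],[396,-295,31,0,0,-1.16,100],[396,-295,31,0,0,-1.16,100],[396,-295,31,0,0,-1.16,100],[396,-295,31,0,0,-1.16,100],[396,-295,31,0,0,-1.16,100],[396,-295,31,0,0,-1.16,100],[396,-295,31,0,0,-1.16,100],[396,-295,31,0,0,-1.16,100]]]'
python3 -c "
from h import *
c=grab('wrist','w1');print(status.get_obs()['qpos'], [proj(c,p) for p in [(503,-193,92),(503,-210,92),(449,-204,92),(449,-187,92)]])"
```

```text
t: 1.85
ee_pos: [475.8, -198.4, 210.7]
orientation: [2.341, 2.095, 0.0]
ft_force: [0.7, 0.2, 0.3]
width: 87.7
grasp_force: 0.0
[-4.17801381e-01  3.04837707e-01  1.89555387e+00  4.01345594e-06
  9.41146504e-01 -3.07014925e-01] [array([354.07811381, 187.92868926]), array([355.61097583, 205.82994087]), array([295.95575058, 205.85285628]), array([293.35461921, 187.94912396])]
```

View pics/w1.png

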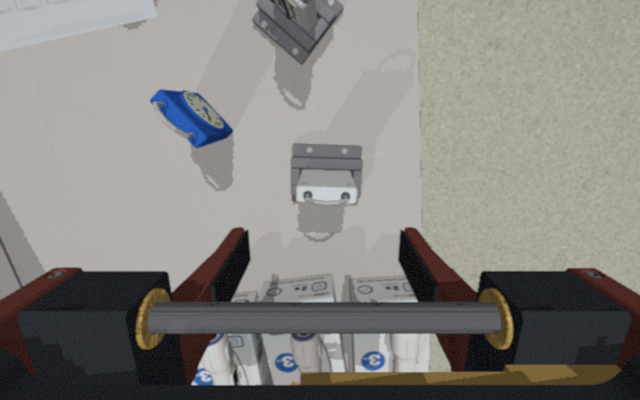

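The gauge sits squarely between the fingers, with its top edge at u 297–358 and v about 186–205. That's within 2 mm of the prediction. I'll go down and close, then lift straight up.

```bash
python3 -m inch '[[[0,2,40,0,0,0,100],[0,2,70,0,0,0,100],[0,2,95,0,0,0,100],[0,2,115,0,0,0,100],[0,2,126,0,0,0,100],[0,2,133,0,0,0,100],[0,2,133,0,0,0,100],[0,2,133,0,0,0,50],[0,2,133,0,0,0,50],[0,2,133,0,0,0,50],[0,2,133,0,0,0,50],[0,2,133,0,0,0,50],[0,2,133,0,0,0,50],[0,2,133,0,0,0,50],[0,2,133,0,0,0,50],[0,2,133,0,0,0,50]]]'
```

```text
t: 3.5
ee_pos: [478.2, -198.1, 78.1]
orientation: [2.34, 2.096, 0.0]
ft_force: [-1.2, -0.2, 6.7]
width: 56.2
grasp_force: 30.0
```

```bash
python3 -m inch '[[[0,0,-5,0,0,0,45],[0,0,-12,0,0,0,45],[0,0,-20,0,0,0,45],[0,0,-30,0,0,0,45],[0,0,-45,0,0,0,45],[0,0,-65,0,0,0,45],[0,0,-90,0,0,0,45],[0,0,-115,0,0,0,45],[0,0,-130,0,0,0,45],[0,0,-130,0,0,0,45],[0,0,-130,0,0,0,45]]]'; python3 -c "
from h import *
o=status.get_obs();M=R.from_rotvec(o['orientation']).as_matrix();print(M)
yaw=np.degrees(np.arctan2(M[1,0],M[0,0]));print(yaw)
a=np.radians(2.5);u=np.array([np.cos(a),np.sin(a),0])
tip=np.array([450.5,290,194]);tgt=tip-u*70;tgt[2]=195
print(tgt,M.T@(tgt-o['ee_pos']),o['ee_pos'])"
```

```text
t: 4.6
ee_pos: [477.9, -198.0, 207.9]
orientation: [2.34, 2.096, 0.0]
ft_force: [-0.5, 0.8, -2.0]
width: 55.8
grasp_force: 30.0
[[ 1.09800308e-01  9.93953484e-01  6.04014422e-04]
 [ 9.93953649e-01 -1.09800171e-01 -2.56219047e-04]
 [-1.88348928e-04  6.28495269e-04 -9.99999785e-01]]
83.69619552668597
[380.56662449 286.94664288 195.        ] [ 471.33792408 -149.96622241   12.73536557] [ 477.86533186 -198.0044606   207.91839188]
```

```bash
python3 -m inch '[[[40,-13,0,0,0,0.12,45],[80,-25,0,0,0,0.24,45],[120,-38,0,0,0,0.36,45],[160,-51,0,0,0,0.48,45],[200,-64,0,0,0,0.6,45],[240,-76,0,0,0,0.72,45],[280,-89,3,0,0,0.84,45],[320,-102,6,0,0,0.96,45],[360,-115,9,0,0,1.08,45],[400,-127,12,0,0,1.2,45],[440,-140,13,0,0,1.32,45],[471,-150,13,0,0,1.417,45],[471,-150,13,0,0,1.417,45],[471,-150,13,0,0,1.417,45],[471,-150,13,0,0,1.417,45],[471,-150,13,0,0,1.417,45],[471,-150,13,0,0,1.417,45]]]'
python3 -c "
from h import *
f=grab('side','s2')['f'];g=grab('wrist','w2');print(status.get_obs()['qpos'])
for P in [(450.5,290,194),(519,293.5,184)]: print(proj(load('s2'),P),proj(g,P))
cv2.imwrite('pics/m2.png',np.vstack([cv2.resize(f[190:340,170:370],(800,600))[:,:,::-1]]))"
```

```text
t: 6.3
ee_pos: [380.8, 285.6, 194.6]
orientation: [3.141, 0.067, -0.0]
ft_force: [0.3, -1.2, -1.4]
width: 56.2
grasp_force: 30.0
[6.19022164e-01 2.73790077e-01 1.98915992e+00 1.88609469e-06
 8.78566063e-01 2.14704097e+00]
[252.9760872  273.90583234] [323.18426797 124.08329827]
[215.8189142  267.71902187] [321.80513452 -41.46857552]
```

View pics/m2.png

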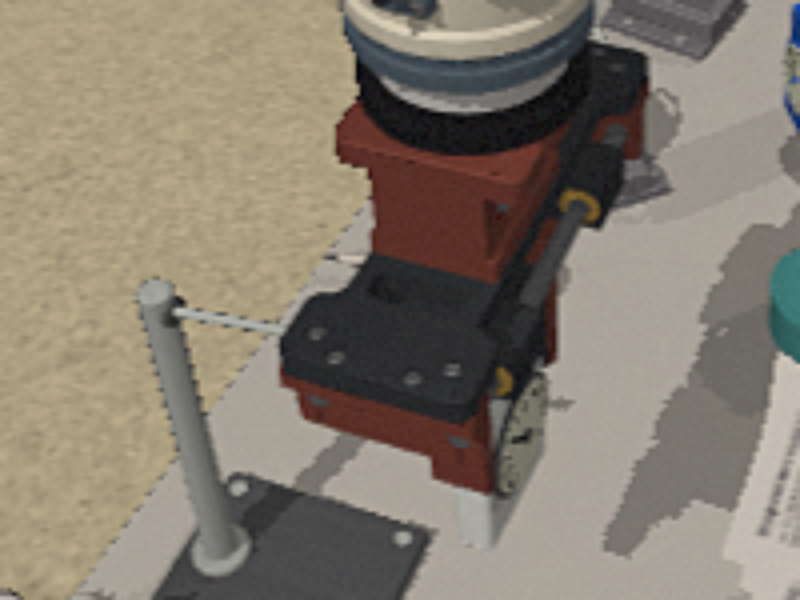

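View pics/w2.png

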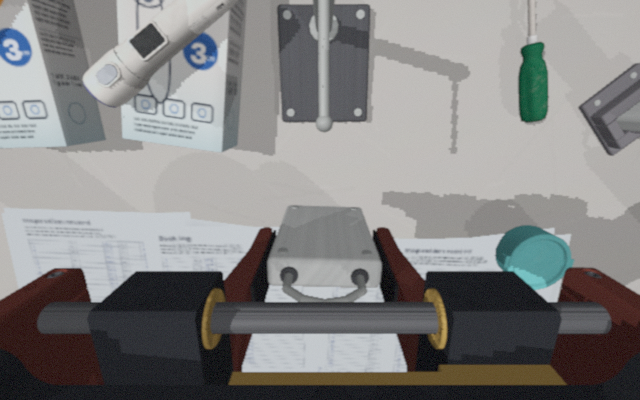

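The dial faces outward towards the robot: it shows at (520,440) in the side crop. The ball is at wrist pixel (323,123), as predicted, and the bar runs parallel to the approach. I'll lower to loop height and thread the loop over the ball.

```bash
python3 -m inch '[[[0,-1.4,12,0,0,0,45],[0,-1.4,25,0,0,0,45],[10,-1.4,25,0,0,0,45],[25,-1.4,25,0,0,0,45],[40,-1.4,25,0,0,0,45],[50,-1.4,25,0,0,0,45],[57,-1.4,25,0,0,0,45],[64,-1.4,25,0,0,0,45],[71,-1.4,25,0,0,0,45],[78,-1.4,25.5,0,0,0,45],[85,-1.4,26,0,0,0,45],[90,-1.4,27,0,0,0,45],[90,-1.4,27,0,0,0,45]]]'
python3 -c "
from h import *
f=grab('side','s3')['f'];g=grab('wrist','w3')['f']
cv2.imwrite('pics/m3.png',np.vstack([cv2.resize(f[220:320,190:350],(640,400)),g[220:370,:]])[:,:,::-1])"
```

```text
t: 7.7
ee_pos: [471.0, 292.0, 167.6]
orientation: [-3.141, -0.068, -0.0]
ft_force: [0.8, -0.4, -1.4]
width: 55.9
grasp_force: 30.0
```

View pics/m3.png

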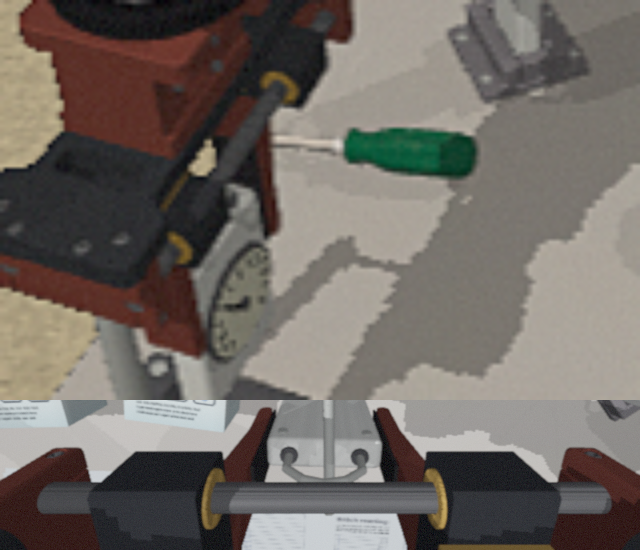

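The bar runs over the case top and under the wire, so it's inside the loop, about 2 mm off centre. I'll go further in, centre it and lower.

```bash
python3 -m inch '[[[6,2,1,0,0,0,45],[12,2,2,0,0,0,45],[18,2,3,0,0,0,45],[18,2,5,0,0,0,45],[18,2,7,0,0,0,45],[18,2,8,0,0,0,45],[18,2,8,0,0,0,45]]]';python3 -m inch '[[[0,0,0.7,0,0,0,45],[0,0,1.4,0,0,0,45],[0,0,1.4,0,0,0,45]]]'
```

```text
t: 8.5
ee_pos: [488.2, 290.6, 159.4]
orientation: [3.14, 0.069, -0.001]
ft_force: [-0.2, 0.7, -1.8]
width: 56.2
grasp_force: 30.0
t: 8.8
ee_pos: [488.5, 290.7, 158.3]
orientation: [3.141, 0.069, -0.0]
ft_force: [-0.2, 0.2, -0.4]
width: 56.0
grasp_force: 30.0
```

```bash
python3 -m inch '[[[0,0,0.5,0,0,0,45],[0,0,1,0,0,0,45],[0,0,1,0,0,0,45]]]'; python3 -m inch '[[[0,0,0.5,0,0,0,45],[0,0,1,0,0,0,45],[0,0,1,0,0,0,45]]]'
```

```text
t: 9.1
ee_pos: [488.6, 290.8, 157.4]
orientation: [-3.141, -0.069, -0.0]
ft_force: [0.1, -0.4, 0.5]
width: 56.1
grasp_force: 30.0
t: 9.4
ee_pos: [488.8, 290.8, 157.0]
orientation: [-3.14, -0.069, -0.001]
ft_force: [-2.3, -1.4, 6.9]
width: 56.2
grasp_force: 30.0
```

The wire touched the bar at z = 157, as predicted. I'll ease off and open.

```bash
python3 -m inch '[[[0,0,-0.6,0,0,0,45],[0,0,-0.6,0,0,0,68],[0,0,-0.6,0,0,0,72],[0,0,-0.6,0,0,0,80],[0,0,-0.6,0,0,0,90],[0,0,-0.6,0,0,0,100],[0,0,-0.6,0,0,0,100],[0,0,-0.6,0,0,0,100],[0,0,-0.6,0,0,0,100],[0,0,-0.6,0,0,0,100],[0,0,-0.6,0,0,0,100],[0,0,-0.6,0,0,0,100]]]'
python3 -c "
from h import *
f=grab('side','s4')['f'];g=grab('wrist','w4')['f']
cv2.imwrite('pics/m4.png',np.vstack([cv2.resize(f[220:320,190:350],(640,400)),g[220:370,:]])[:,:,::-1])"
```

```text
t: 10.6
ee_pos: [488.5, 290.7, 156.9]
orientation: [3.141, 0.069, -0.0]
ft_force: [-0.2, 0.1, -0.2]
width: 88.2
grasp_force: 0.0
```

View pics/m4.png

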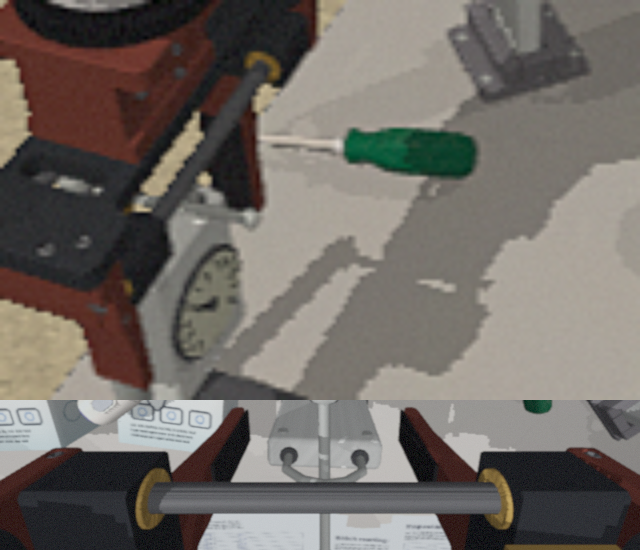

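The gauge hangs on the bar with the dial outward, and both fingers are clear. I'll go straight up, and back a little once above it.

```bash
python3 -m inch '[[[0,0,-10,0,0,0,100],[0,0,-25,0,0,0,100],[0,0,-45,0,0,0,100],[0,0,-70,0,0,0,100],[0,0,-100,0,0,0,100],[0,0,-130,0,0,0,100],[0,0,-150,0,0,0,100],[-40,0,-160,0,0,0,100],[-80,0,-160,0,0,0,100],[-120,0,-160,0,0,0,100],[-120,0,-160,0,0,0,100],[-120,0,-160,0,0,0,100],[-120,0,-160,0,0,0,100],[-120,0,-160,0,0,0,100],[-120,0,-160,0,0,0,100],[-120,0,-160,0,0,0,100],[-120,0,-160,0,0,0,100],[-120,0,-160,0,0,0,100],[-120,0,-160,0,0,0,100]]]'
python3 -c "
from h import *
p=lambda f:f[270:320,225:252].astype(int)
a=load('s4')['f'];b=grab('side','s5')['f'];python=0
r=cv2.phaseCorrelate(p(a).mean(2).astype(np.float32),p(b).mean(2).astype(np.float32));print('dial shift px',r)
c=grab('side','s6')['f'];print('still',np.abs(p(b)-p(c)).mean(), np.abs(p(a)-p(b)).mean())"
```

```text
t: 12.6
ee_pos: [368.7, 285.4, 316.8]
orientation: [3.141, 0.069, -0.0]
ft_force: [-0.8, 0.1, 0.4]
width: 88.0
grasp_force: 0.0
dial shift px ((-0.42327945712122705, -0.2739516984804702), 0.23834650781419542)
still 2.091851851851852 27.675802469135803
```

```bash
python3 -c "
from h import *
a=load('s4')['f'][:,:,::-1].copy();c=load('s6')['f'][:,:,::-1].copy()
m=cv2.matchTemplate(c[250:340,200:300],a[281:311,234:251],cv2.TM_CCOEFF_NORMED);_,v,_,l=cv2.minMaxLoc(m);print(v,l[0]+200-234,l[1]+250-281)"
```

```text
0.9656776189804077 0 0
```

The dial pattern hasn't moved since release and still faces outward (match 0.97, zero shift). I'm handing in.

```bash
python3 -c "
from workcell import ctrl
print(ctrl.close_job())"
```

```text
the job is handed in; nothing more can be done
None
```

The dial gauge hangs by its wire loop on the hook with the dial facing outward, the column gauge was not touched, and the job was handed in at about 13 s.

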